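# Load the ink shaker with mixing beads

### The job

Draw the steel dipper of mixing beads up out of its holder and pour all five beads through the funnel into the shaker jar. Finish while still holding the empty dipper: keep it raised with its mouth over the funnel, tipped on to its side or further, clear of the funnel, and do not let go. Leave the ink tin, the sponge block and the hand roller where they are.

Things in the scene. Friction and masses are not known exactly. Their poses are not given: they have to be found in the camera images.
- dipper: Steel dipper: a cone-shaped cup, 52 mm across outside at its floor, 108 mm across at its rim, 50 mm high, wall 3 mm thick, floor 4 mm thick, with a black upright handle on its rim. About 0.2 kg, loose; it stands upright in its holder with the beads in it. Origin: centre of the underside of the cup. Axes: z up through the mouth, x from the cup's axis towards the handle.
- dipper_grip (a point): Centre of the dipper's handle. The handle is a plain upright bar, 24 mm wide along the dipper's x, 14 mm thick along y and 70 mm long along z; it lies 56 mm from the cup's axis and 92 mm above the cup's underside (42 mm above the rim, its lower end 7 mm above the rim). Axes as the dipper's. At the start the handle is on the right side of the cup as seen from the robot (towards -y, give or take 50 degrees).
- dipper_mouth (a point): Centre of the dipper's mouth, on the cup's axis, 50 mm above its underside, level with the rim (radius 54 mm). Axes as the dipper's.
- holder: Fixed dark steel holder: a round plate 120 mm across, 8 mm thick, with a round open well (48 mm outer radius, 44 mm inner radius, top 34 mm above the bench) in which the dipper stands on the plate with about 3 mm of play; nothing latches it. Origin: centre of its underside, on the bench; z up.
- shaker: Fixed clear jar, 56 mm across, 50 mm inside, 100 mm high with its inner floor at 10 mm, on a dark round base plate 120 mm across, with a wide aluminium funnel fixed in its top. The funnel's throat is 36 mm wide inside and ends 88 mm above the bench. Origin: centre of the underside, on the bench; z up, along the axis of jar and funnel.
- funnel_rim (a point): Centre of the funnel's mouth, on the jar's axis, level with the funnel's rim, 160 mm above the bench. The rim's outer radius is 70 mm.
- bead0: One of five like white ceramic mixing beads, rounded bean shape 17 mm long and 13 mm thick, 10 g, loose in the dipper at the start. Origin: its centre.
- bead1: One of five like white ceramic mixing beads, rounded bean shape 17 mm long and 13 mm thick, 10 g, loose in the dipper at the start. Origin: its centre.
- bead2: One of five like white ceramic mixing beads, rounded bean shape 17 mm long and 13 mm thick, 10 g, loose in the dipper at the start. Origin: its centre.
- bead3: One of five like white ceramic mixing beads, rounded bean shape 17 mm long and 13 mm thick, 10 g, loose in the dipper at the start. Origin: its centre.
- bead4: One of five like white ceramic mixing beads, rounded bean shape 17 mm long and 13 mm thick, 10 g, loose in the dipper at the start. Origin: its centre.
- ink_tin: Bystander, loose: low round metal ink tin, 72 mm across, 45 mm high. Origin: underside.
- sponge_block: Bystander, loose: brown sponge block, 75 x 120 x 35 mm. Origin: underside.
- brayer: Bystander, loose: hand roller lying on the bench, rubber roll 110 mm long and 36 mm thick, wooden handle. Origin: underside.

How it is judged:
On the way, in this order (a step that is already met when the one before it is completed fails the run):
1. the dipper has been drawn up clear of its holder (z of dipper in the frame of holder above 0.05 m and contact force between dipper and holder below 0.1 N and contact force between dipper and the fingers above 1 N), for 0.1 s.
2. all five beads lie in the shaker jar, below the funnel's stem (horizontal distance between each of bead0, bead1, bead2, bead3, bead4 and shaker below 0.027 m and z of each of bead0, bead1, bead2, bead3, bead4 in the frame of shaker below 0.088 m), for 0.2 s.
At the end, for the whole second after the job is handed in: All beads in the jar (within 27 mm of its axis, below 88 mm); gripper holds the dipper (over 1 N), tipped 72 degrees or more, centre of its mouth over 190 mm above the bench and within 85 mm of the funnel's axis, not touching shaker or funnel, at rest (under 30 mm/s) (all of step 2 and angle between dipper's own z axis and vertical above 1.25 rad and height (world z) of dipper_mouth above 0.19 m and horizontal distance between dipper_mouth and shaker below 0.085 m and contact force between dipper and the fingers above 1 N and contact force between dipper and shaker below 0.2 N and linear speed of dipper below 0.03 m/s); the arm keeps its last pose, push and grip.
It fails at once if the ink tin is moved by more than 30 mm (distance of ink_tin from where it was at the start of the episode above 0.03 m).
It fails at once if the sponge block is moved by more than 30 mm (distance of sponge_block from where it was at the start of the episode above 0.03 m).
It fails at once if the brayer is moved by more than 30 mm (distance of brayer from where it was at the start of the episode above 0.03 m).
It also fails if it takes over 48 s, if anything falls off the work surface, if the arm or the gripper's body presses on something with over 40 N, if the wrist force passes 120 N, or if a joint passes its speed limit or range.

### The arm

A 6-joint arm with a two-finger parallel gripper is mounted at the origin on the work surface. World frame = base frame: x ahead of the robot, y to its left, z up, the work surface at z = 0. Lengths are in m, angles in rad, forces in N, time in s.
With the tool pointing down it reaches from about 0.3 to 0.875 m from the base axis. Payload 6.4 kg.
Tool frame: the origin (TCP) lies where the fingers leave the gripper's body, on its centre line; the fingertips stand 73 mm ahead of it and the grasp point (between the pads) lies 54 mm ahead of it; z points along the fingers, y is the line along which they close (so a half turn about z gives the same grasp; the last joint's range is limited). The gripper opens to 85 mm and grips with 20 to 120 N. Pads are 22 mm wide; open, the fingers measure 114 mm over their backs; the gripper's body (76 mm by 85 mm) begins 54 mm behind the grasp point. The pads swing forward as they close: fully open they stand 13 mm farther back than shut.
Start: joints at [-1.523, 0.181, 1.607, -0, 1.354, -0.206], TCP at [0.144, -0.557, 0.304] pointing down, gripper open.
Joint ranges: [-2.99, 2.99], [-0.89, 2.07], [0.3, 2.58], [-1.14, 4.28], [0, 2.63], [-3.12, 3.12]. Speed limits (rad/s): [2.57, 2.57, 3.01, 3.14, 3.14, 3.14].

### API

Orientations are given as a unit quaternion [w, x, y, z].
In Python, from bench import ctrl gives the robot as it stands.
- The arm moves only by the tool carry_out, never from a script. Its argument "steps" is one flat list of numbers, 7 for each row, row after row: the shift along the tool's x, y, z in m, then the turn, a rotation vector about the tool's x, y, z in rad, then the opening, from 0 (shut) to 1 (fully open). In form: [dx, dy, dz, wx, wy, wz, claw, dx, dy, dz, wx, wy, wz, claw, ...]. A call has 1 to 20 rows; each row is the pose to reach, as a shift and turn from the pose commanded when the call began, along the tool's axes at that moment; what a row does not reach only later rows make up. A row lasts 1/10 s, in which the tool goes at most 50 mm and 8.59 degrees, less where a joint would pass 70% of its speed; a pose out of reach is approached as far as the arm can. A call with a gripper value outside its range is refused whole. The fingers move at their own pace and stop on an object; the grip force is fixed at half the most. Time passes only in rows, so rows that repeat a pose let the fingers close. It gives the time, the measured TCP pose, the force, the opening and the grip force at its end, in the units of the state.
- ctrl.get_obs(): the state, without advancing time (a new reading comes with each control period).
- ctrl.camera(name): name is "side" or "top"; returns the picture (480x640x3 uint8, red, green, blue); there is no depth.
- ctrl.camera_params(name): a dict with "vertical_fov" (degrees; the focal length in pixels is half the picture's height over the tangent of half this angle, whatever the lens; pixels are square), "cx", "cy" (the principal point, pixels), "k1" (the pictures are not rectified: a ray, as slopes to the right and down, at radius r is drawn at 1 + k1 r^2 times it, then the intrinsics apply), "cam_to_world" (4x4, takes a point from camera to world coordinates). Camera axes: x right, y down, z forward; pixel columns grow to the right and rows downward; lengths in m; the calibration is good to about 2 mm. A picture is of the moment at which its call begins. camera_params takes no time and is no camera call.
- ctrl.hand_in(): hands the job in; it is judged then, once.
The state is a dict: "time_s": time; "q": joint angles; "dq": joint speeds; "joint_efforts": joint torques, N m; "eef_pos": TCP position; "eef_rot": TCP orientation; "wrist_force": force on the tool from outside, world axes, zero at the start; "torque": the same for the moment, N m; "opening": opening from 0.0 (shut) to 1.0 (fully open); "grasp_force": force on a finger pad.
Only numpy, scipy, OpenCV 4.12 (cv2) and the standard library are available. Lean on these libraries where they do the work, as an engineer would, in place of code of your own. Each camera call takes 0.05 s, during which the arm holds its last target. There are 200 camera calls.

## Working session

There is one attempt and no reset: what is moved stays moved. The work goes in short steps, Python scripts to look and compute and a tool call to move; the robot and the scene stay as the last step left them, time stands still between calls to the robot, and variables do not carry over. Pictures are saved under pics/ and viewed, at most 10 in all, crops included, and the job is handed in when it is done.

Besides the shell and the picture viewer there is one more tool, called after "Call:" as name(argument=value, ...) on one line, values as JSON. carry_out: Moves the arm, as the interface text tells. Its arguments: {"type":"object","properties":{"steps":{"type":"array"}},"required":["steps"]}

```bash
mkdir -p pics; ls
python3 - <<'E'
from bench import ctrl
import cv2
for n in("top","side"):
    cv2.imwrite(f"pics/{n}0.png",ctrl.camera(n)[:,:,::-1]); print(ctrl.camera_params(n))
print(ctrl.get_obs())
E
```

```text
pics
{'vertical_fov': 51.02336588007217, 'cx': 314.34796805370246, 'cy': 232.55526202940547, 'k1': -0.14367186966883277, 'cam_to_world': array([[ 0.02972647, -0.99828729,  0.05038682,  0.50274963],
       [-0.99949603, -0.0291252 ,  0.01262578, -0.01340722],
       [-0.01113663, -0.05073674, -0.99864997,  0.90642293],
       [ 0.        ,  0.        ,  0.        ,  1.        ]])}
{'vertical_fov': 57.21580334593992, 'cx': 323.15714917853296, 'cy': 241.48851956060324, 'k1': -0.08890979359705736, 'cam_to_world': array([[-0.9796035 , -0.13847866,  0.14560439,  0.44850084],
       [-0.20048652,  0.72223989, -0.66194765,  0.45000797],
       [-0.01349568, -0.67763796, -0.73527183,  0.64215766],
       [ 0.        ,  0.        ,  0.        ,  1.        ]])}
{'time_s': 0.1, 'q': array([-1.52332891e+00,  1.81509907e-01,  1.60792949e+00,  3.59769338e-05,
        1.35376085e+00, -2.06309608e-01]), 'dq': array([ 1.59990542e-04,  1.54478605e-04, -2.99550638e-03,  3.35857960e-04,
        7.65899793e-04, -6.46463025e-05]), 'joint_efforts': array([ 3.64775406e-04, -4.45875156e+01, -3.52239776e+01, -1.36488188e-04,
        4.13691232e-03,  9.99898617e-06]), 'eef_pos': array([ 0.14436215, -0.55618795,  0.30303948]), 'eef_rot': array([-7.99869242e-04,  9.91960619e-01,  1.26544393e-01,  8.12792748e-05]), 'wrist_force': array([ 0.50107326, -0.14032072, -0.47166605]), 'torque': array([0.03018932, 0.01323958, 0.01433851]), 'grasp_force': 0.0, 'opening': 0.9999928934142497}
```

View pics/top0.png

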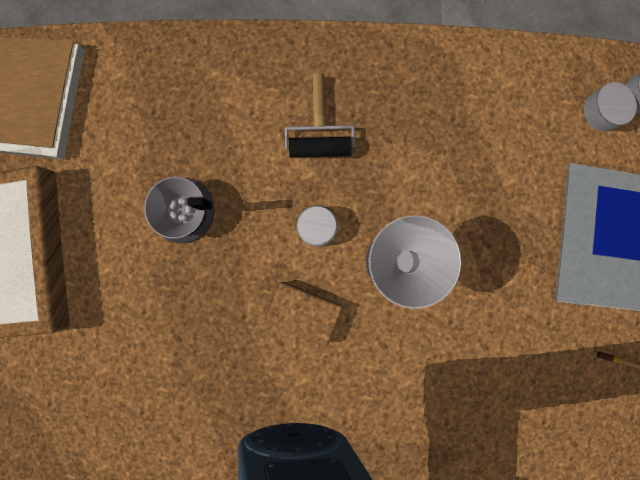

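View pics/side0.png

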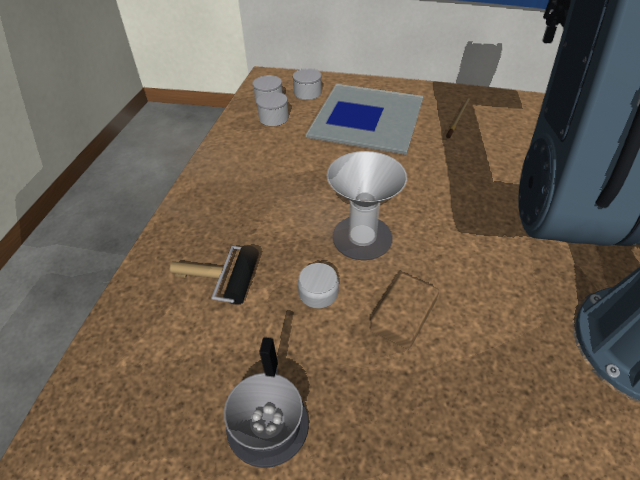

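```bash
cat > h.py <<'E'
import numpy as np, cv2
from bench import ctrl
from scipy.spatial.transform import Rotation as R
def prm(n):
    p=ctrl.camera_params(n); f=240/np.tan(np.radians(p['vertical_fov']/2)); return p,f
def proj(n,P):
    p,f=prm(n); T=np.linalg.inv(p['cam_to_world']); c=np.atleast_2d(P)@T[:3,:3].T+T[:3,3]
    s=c[:,:2]/c[:,2:]; s=s*(1+p['k1']*(s**2).sum(1,keepdims=True)); return s*f+[p['cx'],p['cy']]
def ray(n,uv):
    p,f=prm(n); d=(np.array(uv,float)-[p['cx'],p['cy']])/f; s=d.copy()
    for _ in range(30): s=d/(1+p['k1']*(s@s))
    M=p['cam_to_world']; return M[:3,3],M[:3,:3]@np.r_[s,1]
def at(n,uv,z):
    o,d=ray(n,uv); return o+d*(z-o[2])/d[2]
def tri(a,b):
    (o1,d1),(o2,d2)=ray('top',a),ray('side',b)
    t=np.linalg.lstsq(np.c_[d1,-d2],o2-o1,rcond=None)[0]; A,B=o1+t[0]*d1,o2+t[1]*d2
    return (A+B)/2,np.linalg.norm(A-B)
E
python3 - <<'E'
import cv2,numpy as np
a=cv2.imread('pics/top0.png');b=cv2.imread('pics/side0.png')
c=np.hstack([cv2.resize(a[160:260,130:230],None,fx=4,fy=4,interpolation=2),cv2.resize(b[330:470,215:315],(400,560),interpolation=2)[:400]])
cv2.imwrite('pics/crop1.png',c)
E
```

```text
(no output)
```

View pics/crop1.png

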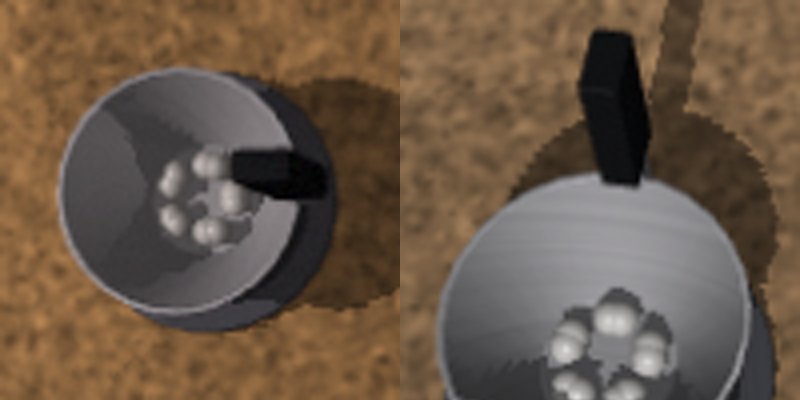

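Run:
```python
from h import *
np.set_printoptions(precision=4,suppress=True)
c=at('top',(175.2,207.5),.058); print('dip',c)
f=at('top',(414.8,262),.16); print('fun',f)
th=np.linspace(0,6.28,100)
circ=lambda c,r:c+r*np.c_[np.cos(th),np.sin(th),0*th]
for n in('top','side'):
  for C,r in((c,.054),(f,.07)):
    p=proj(n,circ(C,r)); print(n,p.min(0),p.max(0))
ims=[]
for k,n in enumerate(('top','side')):
  im=cv2.imread(f'pics/{n}0.png'); S=4
  x0,y0=((130,160),(215,330))[k]
  cr=cv2.resize(im[y0:y0+100,x0:x0+100],None,fx=S,fy=S,interpolation=2)
  tr=lambda p:(((p-[x0,y0]+.5)*S)).astype(int)
  cv2.polylines(cr,[tr(proj(n,circ(c,.054)))],1,(0,255,255))
  for a,col in((-70,(0,0,255)),(-90,(0,255,0)),(-110,(255,0,0))):
    Rm=R.from_euler('z',a,degrees=True).as_matrix()
    for z in(.057,.127):
      q=np.array([[.044,-.007,z],[.068,-.007,z],[.068,.007,z],[.044,.007,z]])@Rm.T+[c[0],c[1],.008]
      cv2.polylines(cr,[tr(proj(n,q))],1,col)
  ims.append(cr)
cv2.imwrite('pics/crop2.png',np.hstack(ims))
```

```text
dip [0.5817 0.2377 0.058 ]
fun [ 0.5009 -0.1547  0.16  ]
top [144.8814 176.3898] [206.0491 238.896 ]
top [367.9261 215.1122] [460.9856 309.1254]
side [224.5794 369.906 ] [303.9754 446.807 ]
side [326.8358 150.2329] [407.6072 201.0695]
```

View pics/crop2.png

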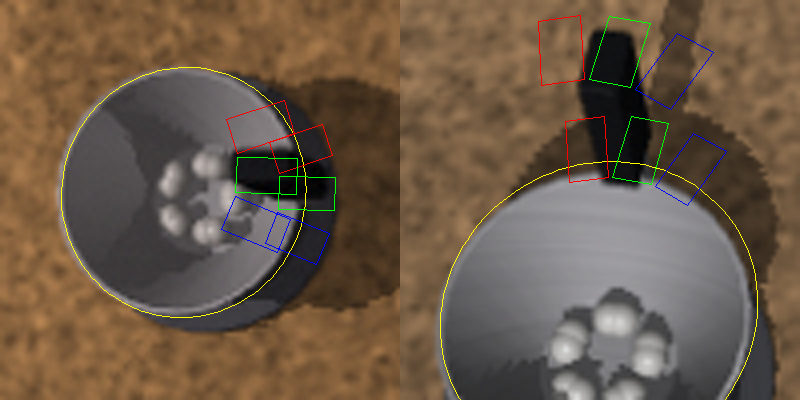

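```bash
cat >> h.py <<'E'
def wrist(G,q1,s):
    M=(R.from_euler('ZY',[q1,s]).inv()*G*R.from_euler('z',-np.pi/2)).as_euler('ZYZ')
    a=M.copy(); b=np.array([M[0]+np.pi,-M[1],M[2]+np.pi])
    w=lambda v:(v+np.pi)%(2*np.pi)-np.pi
    return w(a),w(b)
def frame(z,y):
    z=z/np.linalg.norm(z); return R.from_matrix(np.c_[np.cross(y,z),y,z])
def grasp(yaw,tilt,sg=1):  # dipper yaw, tool tilt below horizontal
    xd=np.array([np.cos(yaw),np.sin(yaw),0]); yd=np.array([-xd[1],xd[0],0])
    return frame(-xd*np.cos(tilt)-np.array([0,0,np.sin(tilt)]),sg*yd)
def obs():
    o=ctrl.get_obs(); q=o['eef_rot']; return o,R.from_quat([*q[1:],q[0]]),o['eef_pos']
def delta(G,P):
    o,R0,p0=obs(); return R0.inv().apply(P-p0),(R0.inv()*G).as_rotvec()
E
python3 - <<'E'
from h import *
np.set_printoptions(precision=2,suppress=True)
o,R0,p=obs(); print(wrist(R0,o['q'][0],o['q'][1]+o['q'][2]),o['q'])
ya=np.radians(-85)
for sg in(1,-1):
 for t in(35,60):
  G=grasp(ya,np.radians(t),sg)
  print('grasp',sg,t,[wrist(G,-.2,s)[0] for s in(1.6,2.0,2.4)])
  for tip in (60,110):
   # pour towards -x : rotate about world axis x_d by +tip
   G2=R.from_rotvec(np.radians(tip)*np.array([np.cos(ya),np.sin(ya),0]))*G
   print('  pour',tip,[wrist(G2,q1,2.0)[0] for q1 in(-.6,-.9)])
E
```

```text
(array([ 0.  ,  1.35, -0.21]), array([-3.14, -1.35,  2.94])) [-1.52  0.18  1.61  0.    1.35 -0.21]
grasp 1 35 [array([ 0.93,  1.79, -0.19]), array([ 0.9 ,  1.54, -0.51]), array([ 0.95,  1.3 , -0.83])]
  pour 60 [array([ 1.25,  1.57, -1.58]), array([ 1.11,  1.83, -1.68])]
  pour 110 [array([ 1.71,  1.75, -2.27]), array([ 1.59,  2.02, -2.24])]
grasp 1 60 [array([ 0.5 ,  1.69, -0.26]), array([ 0.52,  1.34, -0.46]), array([ 0.61,  1.  , -0.69])]
  pour 60 [array([ 1.25,  1.14, -1.58]), array([ 1.16,  1.39, -1.68])]
  pour 110 [array([ 1.99,  1.41, -2.26]), array([ 1.86,  1.67, -2.17])]
grasp -1 35 [array([0.93, 1.79, 2.95]), array([0.9 , 1.54, 2.63]), array([0.95, 1.3 , 2.31])]
  pour 60 [array([1.25, 1.57, 1.56]), array([1.11, 1.83, 1.46])]
  pour 110 [array([1.71, 1.75, 0.87]), array([1.59, 2.02, 0.9 ])]
grasp -1 60 [array([0.5 , 1.69, 2.88]), array([0.52, 1.34, 2.68]), array([0.61, 1.  , 2.45])]
  pour 60 [array([1.25, 1.14, 1.56]), array([1.16, 1.39, 1.46])]
  pour 110 [array([1.99, 1.41, 0.88]), array([1.86, 1.67, 0.97])]
```

Run:
```python
from h import *
np.set_printoptions(precision=4,suppress=True)
G=grasp(np.radians(-85),np.radians(40)); print(G.as_matrix())
print(delta(G,np.array([.56,-.10,.40])))
```

```text
[[-0.056   0.9962 -0.0668]
 [ 0.6403  0.0872  0.7631]
 [ 0.766  -0.     -0.6428]]
(array([ 0.5169, -0.3374, -0.0962]), array([ 0.6089,  0.7196, -1.3083]))
```

Call:
carry_out(steps=[0.26,-0.17,-0.05,0.3,0.36,-0.65,1,0.26,-0.17,-0.05,0.3,0.36,-0.65,1,0.26,-0.17,-0.05,0.3,0.36,-0.65,1,0.26,-0.17,-0.05,0.3,0.36,-0.65,1,0.26,-0.17,-0.05,0.3,0.36,-0.65,1,0.26,-0.17,-0.05,0.3,0.36,-0.65,1,0.517,-0.337,-0.096,0.609,0.72,-1.308,1,0.517,-0.337,-0.096,0.609,0.72,-1.308,1,0.517,-0.337,-0.096,0.609,0.72,-1.308,1,0.517,-0.337,-0.096,0.609,0.72,-1.308,1,0.517,-0.337,-0.096,0.609,0.72,-1.308,1,0.517,-0.337,-0.096,0.609,0.72,-1.308,1,0.517,-0.337,-0.096,0.609,0.72,-1.308,1,0.517,-0.337,-0.096,0.609,0.72,-1.308,1,0.517,-0.337,-0.096,0.609,0.72,-1.308,1,0.517,-0.337,-0.096,0.609,0.72,-1.308,1])

```text
time_s: 1.7
eef_pos: [0.5596, -0.1014, 0.3995]
eef_rot: [-0.311, 0.613, 0.668, 0.285]
wrist_force: [0.2, -0.8, 0.2]
opening: 1.003
grasp_force: 0.0
```

Run:
```python
from h import *
np.set_printoptions(precision=4,suppress=True)
G=grasp(np.radians(-85),np.radians(40)); H=np.array([.587,.183,.1]); z=G.as_matrix()[:,2]
print(obs()[0]['q'],delta(G,H-.134*z))
```

```text
[-0.6491  0.3268  1.412   0.667   1.981  -0.6474] (array([-0.0485,  0.052 ,  0.2738]), array([ 0.0003,  0.0011, -0.0016]))
```

Call:
carry_out(steps=[-0.048,0.052,0.14,0,0,0,1,-0.048,0.052,0.14,0,0,0,1,-0.048,0.052,0.14,0,0,0,1,-0.048,0.052,0.2,0,0,0,1,-0.048,0.052,0.24,0,0,0,1,-0.048,0.052,0.274,0,0,0,1,-0.048,0.052,0.274,0,0,0,1,-0.048,0.052,0.274,0,0,0,1])

```text
time_s: 2.5
eef_pos: [0.596, 0.0815, 0.1864]
eef_rot: [-0.312, 0.613, 0.668, 0.285]
wrist_force: [0.6, -0.3, -0.3]
opening: 1.0
grasp_force: 0.0
```

Run:
```python
from h import *
a=ctrl.camera('top');b=ctrl.camera('side')
c=np.hstack([cv2.resize(a[150:290,130:270],(400,400),interpolation=2),cv2.resize(b[300:440,200:340],(400,400),interpolation=2)])
cv2.imwrite('pics/pre.png',c[:,:,::-1]); o,_,p=obs(); print(p,o['q'])
```

```text
[0.5974088  0.08016123 0.18795857] [-0.36401     0.52701487  1.6030163   0.76248767  1.50906261 -0.70135929]
```

View pics/pre.png

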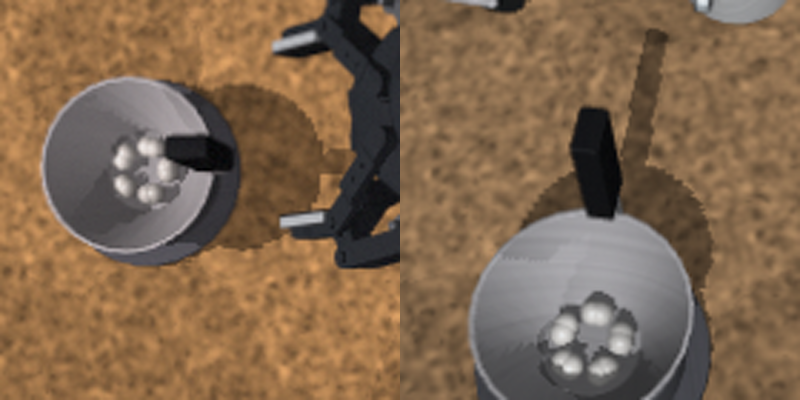

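Run:
```python
from h import *
np.set_printoptions(precision=4,suppress=True)
H=np.array([.587,.183,.1])
print(proj('top',H),proj('side',H),tri((199.3,203.5),(269,357)))
o,R0,p=obs()
for d in (.06,.04): print(proj('top',p+R0.apply([0,0,d])))
# pad tips in top crop (275,48)&(283,224): z≈?
for uv in ((130+275*.35,150+48*.35),(130+283*.35,150+224*.35)): print(R0.inv().apply(at('top',uv,p[2]-.06*.64)-p))
```

```text
[[200.799  202.5059]] [[268.2805 355.4306]] (array([0.5853, 0.1853, 0.1004]), np.float64(2.747824891314781e-06))
[[230.2746 195.5767]]
[[238.8621 193.9202]]
[0.0029 0.0447 0.0632]
[ 0.0029 -0.05    0.0629]
```

Run:
```python
from h import *
np.set_printoptions(precision=4,suppress=True)
G=grasp(np.radians(-85),np.radians(40)); H=np.array([.587,.185,.101]); z=G.as_matrix()[:,2]
print(delta(G,H-.054*z))
```

```text
(array([ 0.0013, -0.0015,  0.0826]), array([0.0031, 0.0023, 0.0002]))
```

Call:
carry_out(steps=[0.001,-0.001,0.02,0,0,0,1,0.001,-0.001,0.04,0,0,0,1,0.001,-0.001,0.06,0,0,0,1,0.001,-0.001,0.083,0,0,0,1,0.001,-0.001,0.083,0,0,0,1,0.001,-0.001,0.083,0,0,0,0.6,0.001,-0.001,0.083,0,0,0,0.4,0.001,-0.001,0.083,0,0,0,0.25,0.001,-0.001,0.083,0,0,0,0.15,0.001,-0.001,0.083,0,0,0,0,0.001,-0.001,0.083,0,0,0,0,0.001,-0.001,0.083,0,0,0,0,0.001,-0.001,0.083,0,0,0,0])

```text
time_s: 3.9
eef_pos: [0.5903, 0.1455, 0.1346]
eef_rot: [-0.311, 0.613, 0.668, 0.285]
wrist_force: [-0.7, -3.7, 4.1]
opening: 0.153
grasp_force: 61.1
```

Call:
carry_out(steps=[0.004,0,-0.003,0,0,0,0,0.008,0,-0.006,0,0,0,0,0.015,0,-0.013,0,0,0,0,0.023,0,-0.019,0,0,0,0,0.031,0,-0.026,0,0,0,0,0.042,0,-0.035,0,0,0,0,0.054,0,-0.045,0,0,0,0,0.065,0,-0.055,0,0,0,0,0.08,0,-0.067,0,0,0,0,0.095,0,-0.08,0,0,0,0,0.11,0,-0.092,0,0,0,0,0.125,0,-0.105,0,0,0,0,0.138,0,-0.116,0,0,0,0,0.148,0,-0.124,0,0,0,0,0.153,0,-0.129,0,0,0,0,0.153,0,-0.129,0,0,0,0,0.153,0,-0.129,0,0,0,0])

```text
time_s: 5.6
eef_pos: [0.5897, 0.1456, 0.3335]
eef_rot: [-0.312, 0.613, 0.668, 0.285]
wrist_force: [0.3, -0.5, -2.8]
opening: 0.154
grasp_force: 59.9
```

Run:
```python
from h import *
np.set_printoptions(precision=4,suppress=True)
a=ctrl.camera('top');b=ctrl.camera('side')
c=np.hstack([cv2.resize(a,(400,300),interpolation=3),cv2.resize(b,(400,300),interpolation=3)])
c=np.vstack([c,np.hstack([cv2.resize(a[140:290,80:280],(400,300)),cv2.resize(b[200:350,180:380],(400,300))])])
cv2.imwrite('pics/lift.png',c[:,:,::-1]); o,_,p=obs(); print(p,o['q'],o['wrist_force'],o['opening'])
```

```text
[0.5896 0.1457 0.3331] [-0.2645  0.308   1.575   0.8029  1.6252 -0.4614] [ 0.4296 -0.5811 -2.8987] 0.1544260949236166
```

View pics/lift.png

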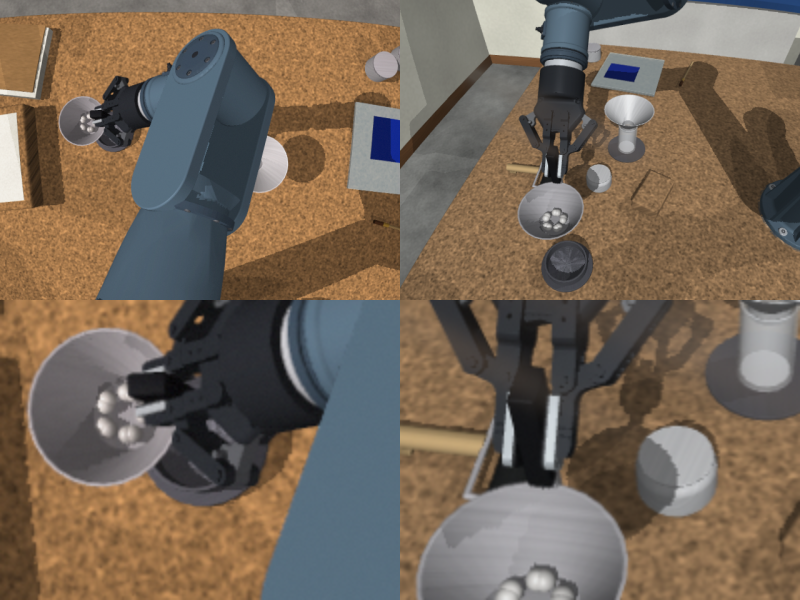

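Run:
```python
from h import *
np.set_printoptions(precision=4,suppress=True)
th=np.linspace(0,6.28,100); ims=[]
for n,(x0,y0) in(('top',(355,205)),('side',(310,140))):
  im=cv2.imread(f'pics/{n}0.png'); cr=cv2.resize(im[y0:y0+120,x0:x0+120],(400,400),interpolation=2)
  for f,col in(((.5009,-.1547,.16),(0,0,255)),((.5,-.150,.158),(0,255,0))):
    p=proj(n,np.array(f)+.07*np.c_[np.cos(th),np.sin(th),0*th])
    cv2.polylines(cr,[((p-[x0,y0]+.5)*400/120).astype(int)],1,col)
  ims.append(cr)
cv2.imwrite('pics/fun.png',np.hstack(ims))
```

```text
(no output)
```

View pics/fun.png

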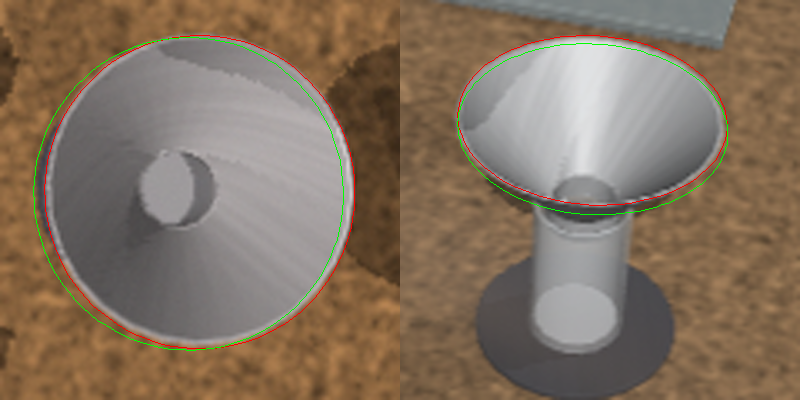

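```bash
cat >> h.py <<'E'
F=np.array([.501,-.155]); G0=grasp(np.radians(-85),np.radians(40))
XD=np.array([np.cos(np.radians(-85)),np.sin(np.radians(-85)),0]); DY=np.cross([0,0,1],XD)
HT=np.array([0,0,.054])
def pose(t,lip,off=0):
    """TCP pose with dipper tipped t deg; pouring lip at lip (3)"""
    Q=R.from_rotvec(np.radians(t)*XD); M=lip+Q.apply(.054*DY)
    H=M+Q.apply(.056*XD+[0,0,.042]); G=Q*G0
    return G,H-G.apply(HT),M
E
python3 - <<'E'
from h import *
np.set_printoptions(precision=4,suppress=True)
lip=np.r_[F[0]+.025,F[1],.23]
G,P,M=pose(0,lip); print(delta(G,P),P,M)
for t in(60,110): G,P,M=pose(t,lip); print(t,P,M,G.as_matrix()[:,2])
E
```

```text
(array([-0.272 , -0.0354, -0.2826]), array([-0.0011,  0.0008, -0.0018])) [ 0.5883 -0.2473  0.3067] [ 0.5798 -0.1503  0.23  ]
60 [ 0.4952 -0.2554  0.3151] [ 0.5529 -0.1526  0.2768] [ 0.4878  0.8116 -0.3214]
110 [ 0.4443 -0.2599  0.2545] [ 0.5076 -0.1566  0.2807] [0.535  0.8158 0.2198]
```

Call:
carry_out(steps=[-0.003,0,-0.003,0,0,0,0,-0.011,-0.001,-0.011,0,0,0,0,-0.022,-0.003,-0.023,0,0,0,0,-0.038,-0.005,-0.04,0,0,0,0,-0.057,-0.007,-0.059,0,0,0,0,-0.079,-0.01,-0.082,0,0,0,0,-0.103,-0.013,-0.107,0,0,0,0,-0.128,-0.017,-0.133,0,0,0,0,-0.153,-0.02,-0.159,0,0,0,0,-0.177,-0.023,-0.184,0,0,0,0,-0.2,-0.026,-0.208,0,0,0,0,-0.221,-0.029,-0.229,0,0,0,0,-0.239,-0.031,-0.248,0,0,0,0,-0.253,-0.033,-0.263,0,0,0,0,-0.263,-0.034,-0.274,0,0,0,0,-0.27,-0.035,-0.28,0,0,0,0,-0.272,-0.035,-0.283,0,0,0,0,-0.272,-0.035,-0.283,0,0,0,0,-0.272,-0.035,-0.283,0,0,0,0])

```text
time_s: 7.6
eef_pos: [0.5892, -0.2468, 0.3084]
eef_rot: [-0.311, 0.612, 0.669, 0.285]
wrist_force: [0.5, 0.6, -2.2]
opening: 0.159
grasp_force: 59.9
```

Run:
```python
from h import *
np.set_printoptions(precision=4,suppress=True)
o,R0,p=obs(); print(p,o['q'],o['opening'])
lip=np.r_[F[0]+.025,F[1],.23]
print(pose(0,lip)[1])
for t in range(5,101,5):
    d,w=delta(*pose(t,lip)[:2]); print(t,d.round(3),w.round(3))
b=ctrl.camera('side');a=ctrl.camera('top'); cv2.imwrite('pics/carry.png',np.hstack([cv2.resize(a,(400,300),interpolation=3),cv2.resize(b,(400,300),interpolation=3)])[:,:,::-1])
```

```text
[ 0.5892 -0.2468  0.3084] [-0.7809  0.6225  1.1823  0.5757  2.0035 -0.8069] 0.1593252767014963
[ 0.5883 -0.2473  0.3067]
5 [ 0.002 -0.008 -0.002] [-0.057  0.001 -0.066]
10 [ 0.005 -0.015 -0.005] [-0.113  0.001 -0.133]
15 [ 0.007 -0.023 -0.007] [-0.169  0.001 -0.2  ]
20 [ 0.009 -0.03  -0.008] [-0.225  0.001 -0.267]
25 [ 0.01  -0.038 -0.009] [-0.281  0.001 -0.334]
30 [ 0.011 -0.047 -0.01 ] [-0.337  0.001 -0.4  ]
35 [ 0.012 -0.055 -0.01 ] [-0.393  0.001 -0.467]
40 [ 0.011 -0.063 -0.01 ] [-0.449  0.001 -0.534]
45 [ 0.01  -0.071 -0.009] [-0.506  0.001 -0.601]
50 [ 0.009 -0.079 -0.008] [-0.562  0.001 -0.668]
55 [ 0.007 -0.087 -0.007] [-0.618  0.001 -0.735]
60 [ 0.005 -0.094 -0.005] [-0.674  0.001 -0.801]
65 [ 0.002 -0.102 -0.002] [-0.73   0.    -0.868]
70 [-0.001 -0.109  0.001] [-0.786  0.    -0.935]
75 [-0.005 -0.115  0.004] [-0.842  0.    -1.002]
80 [-0.009 -0.121  0.007] [-0.898  0.    -1.069]
85 [-0.014 -0.127  0.011] [-0.955  0.    -1.136]
90 [-0.019 -0.132  0.015] [-1.011  0.    -1.202]
95 [-0.024 -0.136  0.02 ] [-1.067  0.    -1.269]
100 [-0.03  -0.14   0.025] [-1.123  0.    -1.336]
```

View pics/carry.png

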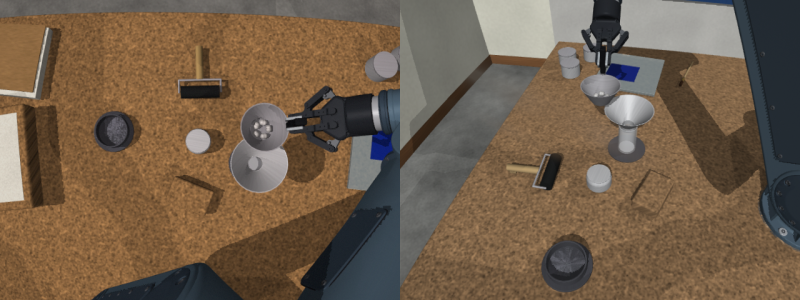

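Call:
carry_out(steps=[0.002,-0.008,-0.002,-0.057,0,-0.066,0,0.005,-0.015,-0.005,-0.113,0,-0.133,0,0.007,-0.023,-0.007,-0.169,0,-0.2,0,0.009,-0.03,-0.008,-0.225,0,-0.267,0,0.01,-0.038,-0.009,-0.281,0,-0.334,0,0.011,-0.047,-0.01,-0.337,0,-0.4,0,0.012,-0.055,-0.01,-0.393,0,-0.467,0,0.011,-0.063,-0.01,-0.449,0,-0.534,0,0.01,-0.071,-0.009,-0.506,0,-0.601,0,0.009,-0.079,-0.008,-0.562,0,-0.668,0,0.008,-0.083,-0.007,-0.59,0,-0.701,0,0.008,-0.083,-0.007,-0.59,0,-0.701,0,0.008,-0.083,-0.007,-0.59,0,-0.701,0])

```text
time_s: 9.0
eef_pos: [0.5066, -0.2547, 0.3192]
eef_rot: [-0.008, 0.412, 0.726, 0.551]
wrist_force: [-0.3, -0.1, -3.0]
opening: 0.155
grasp_force: 60.0
```

Run:
```python
from h import *
np.set_printoptions(precision=4,suppress=True)
o,R0,p=obs(); print(p,o['q'],o['opening'])
lip=np.r_[F[0]+.025,F[1],.23]; th=np.linspace(0,6.28,60)
print(pose(52.5,lip)[1],[np.degrees(np.linalg.norm((R0.inv()*pose(52.5,lip)[0]).as_rotvec()))])
for t in [*range(55,96,2),100,105,110,115]:
    d,w=delta(*pose(t,lip)[:2]); print(t,d.round(3),w.round(3))
H=p+R0.apply(HT); Q=R0*G0.inv(); ims=[]
for n,(x0,y0) in(('top',(340,150)),('side',(280,90))):
  im=ctrl.camera(n)[:,:,::-1].copy()
  rim=H+Q.apply(-.056*XD-[0,0,.042]+.054*(np.outer(np.cos(th),XD)+np.outer(np.sin(th),DY)))
  cv2.polylines(im,[proj(n,rim).astype(int)],1,(0,255,255))
  ims.append(cv2.resize(im[y0:y0+150,x0:x0+150],(400,400)))
cv2.imwrite('pics/tip.png',np.hstack(ims))
```

```text
[ 0.5066 -0.2547  0.3192] [-1.0472  0.3905  1.6347  0.9495  1.8305 -1.6917] 0.15465988759784174
[ 0.5066 -0.2544  0.3195] [np.float64(0.11257604339854387)]
55 [ 0.002 -0.003 -0.001] [-0.029  0.002 -0.034]
57 [ 0.003 -0.006 -0.002] [-0.051  0.002 -0.061]
59 [ 0.005 -0.009 -0.004] [-0.074  0.002 -0.088]
61 [ 0.006 -0.012 -0.004] [-0.096  0.002 -0.114]
63 [ 0.007 -0.015 -0.005] [-0.119  0.002 -0.141]
65 [ 0.008 -0.018 -0.006] [-0.141  0.002 -0.168]
67 [ 0.009 -0.021 -0.007] [-0.164  0.002 -0.195]
69 [ 0.01  -0.024 -0.008] [-0.186  0.002 -0.221]
71 [ 0.01  -0.027 -0.008] [-0.209  0.002 -0.248]
73 [ 0.011 -0.03  -0.009] [-0.231  0.001 -0.275]
75 [ 0.012 -0.033 -0.009] [-0.254  0.001 -0.301]
77 [ 0.012 -0.036 -0.01 ] [-0.276  0.001 -0.328]
79 [ 0.013 -0.04  -0.01 ] [-0.298  0.001 -0.355]
81 [ 0.013 -0.043 -0.01 ] [-0.321  0.001 -0.382]
83 [ 0.013 -0.046 -0.011] [-0.343  0.001 -0.408]
85 [ 0.013 -0.049 -0.011] [-0.366  0.001 -0.435]
87 [ 0.013 -0.053 -0.011] [-0.388  0.001 -0.462]
89 [ 0.013 -0.056 -0.011] [-0.411  0.001 -0.488]
91 [ 0.013 -0.059 -0.011] [-0.433  0.001 -0.515]
93 [ 0.013 -0.062 -0.011] [-0.456  0.001 -0.542]
95 [ 0.013 -0.066 -0.01 ] [-0.478  0.001 -0.569]
100 [ 0.012 -0.074 -0.009] [-0.534  0.001 -0.635]
105 [ 0.01  -0.082 -0.008] [-0.59   0.001 -0.702]
110 [ 0.008 -0.089 -0.006] [-0.647  0.001 -0.769]
115 [ 0.005 -0.097 -0.004] [-0.703  0.001 -0.836]
```

View pics/tip.png

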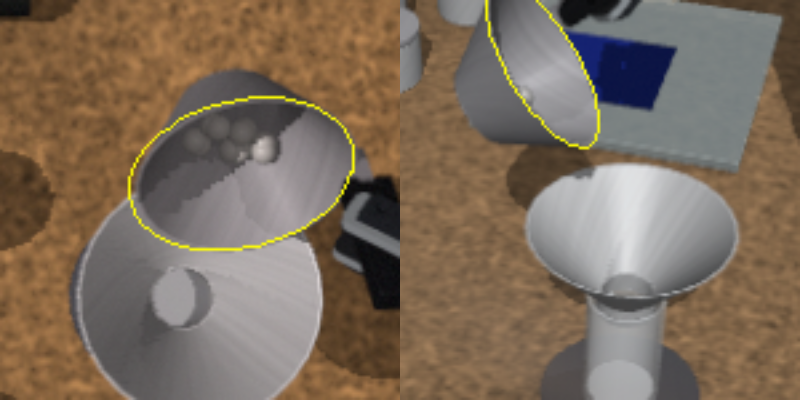

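Call:
carry_out(steps=[0.002,-0.003,-0.001,-0.029,0,-0.034,0,0.003,-0.006,-0.002,-0.051,0,-0.061,0,0.005,-0.009,-0.004,-0.074,0,-0.088,0,0.006,-0.012,-0.004,-0.096,0,-0.114,0,0.006,-0.013,-0.004,-0.107,0,-0.128,0,0.007,-0.015,-0.005,-0.119,0,-0.141,0,0.007,-0.016,-0.005,-0.13,0,-0.154,0,0.008,-0.018,-0.006,-0.141,0,-0.168,0,0.008,-0.019,-0.006,-0.152,0,-0.181,0,0.009,-0.021,-0.007,-0.164,0,-0.195,0,0.009,-0.022,-0.007,-0.175,0,-0.208,0,0.01,-0.024,-0.008,-0.186,0,-0.221,0,0.01,-0.025,-0.008,-0.197,0,-0.235,0,0.01,-0.027,-0.008,-0.209,0,-0.248,0,0.01,-0.028,-0.008,-0.22,0,-0.261,0,0.011,-0.03,-0.009,-0.231,0,-0.275,0,0.011,-0.031,-0.009,-0.242,0,-0.288,0,0.012,-0.033,-0.009,-0.254,0,-0.301,0,0.012,-0.034,-0.009,-0.265,0,-0.315,0,0.012,-0.036,-0.01,-0.276,0,-0.328,0])

```text
time_s: 11.1
eef_pos: [0.4722, -0.2578, 0.2998]
eef_rot: [0.139, 0.285, 0.7, 0.64]
wrist_force: [-0.6, -0.3, -2.8]
opening: 0.155
grasp_force: 60.1
```

Run:
```python
from h import *
np.set_printoptions(precision=4,suppress=True)
lip=np.r_[F[0]+.025,F[1],.23]
for t in [79,81,83,85,87,90,93,96,99,102,105,108,110,112]:
    d,w=delta(*pose(t,lip)[:2]); print(t,d.round(3),w.round(3))
ims=[]
for n,(x0,y0) in(('top',(340,150)),('side',(280,90))):
  im=ctrl.camera(n)[:,:,::-1]
  ims.append(cv2.resize(im[y0:y0+150,x0:x0+150],(400,400)))
cv2.imwrite('pics/tip2.png',np.hstack(ims)); print(obs()[0]['q'])
```

```text
79 [ 0.002 -0.003 -0.001] [-0.021  0.002 -0.025]
81 [ 0.003 -0.005 -0.002] [-0.043  0.002 -0.052]
83 [ 0.004 -0.008 -0.003] [-0.066  0.002 -0.078]
85 [ 0.005 -0.011 -0.004] [-0.088  0.002 -0.105]
87 [ 0.007 -0.014 -0.005] [-0.111  0.002 -0.132]
90 [ 0.008 -0.019 -0.006] [-0.144  0.002 -0.172]
93 [ 0.009 -0.023 -0.007] [-0.178  0.002 -0.212]
96 [ 0.011 -0.028 -0.008] [-0.212  0.002 -0.252]
99 [ 0.012 -0.033 -0.009] [-0.245  0.002 -0.292]
102 [ 0.012 -0.037 -0.01 ] [-0.279  0.002 -0.332]
105 [ 0.013 -0.042 -0.01 ] [-0.313  0.002 -0.372]
108 [ 0.013 -0.047 -0.011] [-0.346  0.002 -0.412]
110 [ 0.013 -0.05  -0.011] [-0.369  0.002 -0.439]
112 [ 0.013 -0.054 -0.011] [-0.391  0.002 -0.466]
[-1.1503  0.4512  1.7518  1.1077  1.91   -2.1499]
```

Call:
carry_out(steps=[0.002,-0.003,-0.001,-0.021,0,-0.025,0,0.002,-0.004,-0.001,-0.032,0,-0.038,0,0.003,-0.005,-0.002,-0.043,0,-0.052,0,0.004,-0.007,-0.003,-0.055,0,-0.065,0,0.004,-0.008,-0.003,-0.066,0,-0.078,0,0.005,-0.01,-0.004,-0.077,0,-0.092,0,0.005,-0.011,-0.004,-0.088,0,-0.105,0,0.006,-0.012,-0.005,-0.1,0,-0.119,0,0.007,-0.014,-0.005,-0.111,0,-0.132,0,0.007,-0.016,-0.005,-0.127,0,-0.152,0,0.008,-0.019,-0.006,-0.144,0,-0.172,0,0.009,-0.023,-0.007,-0.178,0,-0.212,0,0.011,-0.028,-0.008,-0.212,0,-0.252,0,0.012,-0.033,-0.009,-0.245,0,-0.292,0,0.012,-0.037,-0.01,-0.279,0,-0.332,0,0.013,-0.042,-0.01,-0.313,0,-0.372,0,0.013,-0.047,-0.011,-0.346,0,-0.412,0,0.013,-0.05,-0.011,-0.369,0,-0.439,0,0.013,-0.05,-0.011,-0.369,0,-0.439,0,0.013,-0.05,-0.011,-0.369,0,-0.439,0])

```text
time_s: 13.2
eef_pos: [0.4446, -0.2604, 0.2547]
eef_rot: [0.323, 0.097, 0.617, 0.711]
wrist_force: [0.9, 0.3, -1.6]
opening: 0.157
grasp_force: 60.1
```

Run:
```python
from h import *
np.set_printoptions(precision=4,suppress=True)
ims=[]
for n,(x0,y0) in(('top',(340,150)),('side',(280,90))):
  im=ctrl.camera(n)[:,:,::-1]
  ims.append(cv2.resize(im[y0:y0+170,x0:x0+150],(400,453)))
cv2.imwrite('pics/tip3.png',np.hstack(ims)); o=obs();print(o[0]['q'],o[0]['wrist_force'],o[2])
```

```text
[-1.1885  0.6924  1.7522  1.2285  2.1229 -2.744 ] [ 0.159  -0.4653 -1.7258] [ 0.4446 -0.2605  0.2552]
```

View pics/tip3.png

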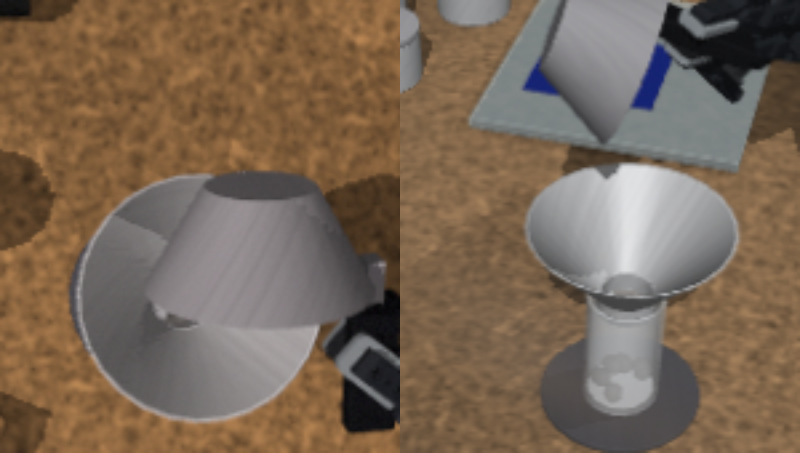

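Call:
carry_out(steps=[0,0,0,0,0,0,0,0,0,0,0,0,0,0,0,0,0,0,0,0,0,0,0,0,0,0,0,0,0,0,0,0,0,0,0,0,0,0,0,0,0,0])

```text
time_s: 13.9
eef_pos: [0.4445, -0.2603, 0.255]
eef_rot: [0.323, 0.097, 0.617, 0.711]
wrist_force: [-0.3, -0.3, -1.3]
opening: 0.157
grasp_force: 60.1
```

Run:
```python
from h import *
np.set_printoptions(linewidth=250)
old=[cv2.imread(f'pics/{n}0.png',0).astype(int) for n in('top','side')]
new=[cv2.cvtColor(ctrl.camera(n),cv2.COLOR_RGB2GRAY).astype(int) for n in('top','side')]
for n in('top','side'): cv2.imwrite(f'pics/late_{n}.png',ctrl.camera(n)[:,:,::-1])
print('throat px',proj('top',[*F,.12]),proj('side',[*F,.12]),proj('side',[*F,.02]))
print('late mean-diff vs tip3');t3=cv2.imread('pics/tip3.png')
c=np.hstack([cv2.resize(cv2.imread(f'pics/late_{n}.png')[y:y+170,x:x+150],(400,453)) for n,x,y in(('top',340,150),('side',280,90))])
d=np.abs(c.astype(int)-t3).max(2); ys,xs=np.where(d>25); print(len(ys), (xs.min(),xs.max(),ys.min(),ys.max()) if len(ys) else '')
print('top throat new-old'); print((new[0]-old[0])[252:276,392:424:1])
print('side new-old'); print((new[1]-old[1])[180:248:2,344:384:1])
```

```text
throat px [[410.21994048 261.76539036]] [[365.8036279  191.36639091]] [[362.91383386 229.99123995]]
late mean-diff vs tip3
59 (np.int64(372), np.int64(735), np.int64(14), np.int64(358))
top throat new-old
[[  5   2   5   2   2  -1   4   5  10   2 -19 -29 -25 -26 -23 -22 -21 -17  12  32  34  40  38  -4 -16 -11  -6 -10 -13 -25 -22 -30]
 [  5   3   4  -4  -5   1   7   7   0 -20 -30 -29 -25 -23 -20 -21 -20 -21  -5  23  33  34  37  49   7 -16 -11 -11 -13 -13 -15 -18]
 [  3   3  -1  -4  -1   6   4   0 -20 -31 -28 -29 -27 -21 -23 -21 -19 -19 -16  17  34  35  34  36  45   5 -13 -15 -16 -15 -18 -18]
 [  3   3   0  -1   4  11   2 -19 -33 -28 -28 -28 -24 -22 -23 -19 -20 -17 -17 -16  18  33  34  35  35  40 -10 -18 -17 -20 -19 -18]
 [  3   2  -1   2   9  -1  -7 -23 -30 -29 -25 -25 -23 -21 -20 -19 -19 -16 -13 -13  23  34  33  35  35  31  -6 -25 -20 -24 -23 -16]
 [  3   2   2   7  13  -9 -31 -34 -29 -29 -26 -25 -22 -23 -21 -19 -20 -14 -12 -13  -1  24  36  34  32  30  33 -18 -24 -24 -18 -15]
 [  3   3   8  12   6 -10 -26 -31 -28 -27 -25 -23 -23 -21 -19 -17 -18 -13 -15 -18 -11  23  33  33  30  30  27
[... 1754 characters left out ...]
   4   4   4   4   3  -3 -12 -20 -23  -5   3   6   3   6   5   4   3   4   5   3   5   5   5   0  -4]
 [  5   3   1   1   4   2   3   6   3   5   3   3   2   3   5   4   5   6   6   3   5   5   5   5   7   5   5   6   3   5   4   6]
 [  3   3   1   5   4   2   2   2   3   3   3   3   4   4   0   5   5   4   4   3   3   3   5   3   5   5   4   6   4   8   6   4]
 [  6   3   3   3   4   2   5   3   4   3   5   6   4   3   4   4   4   3   2   4   2   6   4   5   5   6   5   7   5   4   5   6]]
side new-old
[[-23 -23 -23 ...   4   4   4]
 [-25 -24 -23 ...   4   4   4]
 [-25 -24 -23 ...   4   4   3]
 ...
 [  0   1   1 ...   1   1   2]
 [  0   0   1 ...   1   1   1]
 [  1   2   0 ...   1   2   1]]
```

Run:
```python
from h import *
o=cv2.imread('pics/side0.png',0).astype(int);n=cv2.imread('pics/late_side.png',0).astype(int)
d=(n-o)
ch=lambda v:'#' if v<-45 else '+' if v<-28 else '-' if v<-12 else 'O' if v>25 else 'o' if v>10 else '.'
for y in range(176,248): print(y,''.join(ch(v) for v in d[y,340:392]))
print('raw jar');
for y in range(208,244,1): print(y,' '.join('%3d'%v for v in n[y,349:378]))
```

```text
176 ---------------.....................................
177 ---------------.....................................
178 ---------------.....................................
179 ----------------....................................
180 ----------------....................................
181 -----------------...................................
182 ----------------....................................
183 -----------------...................................
184 -----------------...................................
185 -----------------...................................
186 ------------------..................................
187 ------------------..................................
188 ------------------..................................
189 -----------------...................................
190 ------------------..................................
191 ---------------.....................................
192 ..------------......................................
193 .......--.-.........................................
194 ....................................................
195 .............
[... 6631 characters left out ...]
 164 165 167 159 141 144 147 149 148 154 167 173 172 172 172 173 172 172 170 169 152 120 108  85  77
239  90 109 110 134 165 166 167 163 149 142 144 146 145 150 165 172 172 172 172 173 172 171 170 159 131 116 105  80  77
240  83 100 115 118 135 157 167 168 162 146 142 145 153 167 172 173 172 172 172 173 172 170 160 133 120 115  96  78  78
241  76  84 102 115 118 124 141 161 169 167 162 166 171 172 172 172 172 172 171 172 162 142 130 123 120  98  78  77  77
242  76  77  85 109 122 121 124 130 145 163 173 172 172 172 172 172 171 173 169 152 133 123 122 118 101  77  77  78  78
243  75  76  77  81  98 121 129 126 127 129 131 137 141 143 147 144 137 130 128 127 127 128 120  94  78  78  78  77  78
```

Run:
```python
from h import *
for n in('top','side'):
  o=cv2.imread(f'pics/{n}0.png').astype(int);c=cv2.imread(f'pics/late_{n}.png').astype(int)
  m=((c.min(2)-o.min(2)>30)&(c.max(2)-c.min(2)<25)&(c.min(2)>90)).astype(np.uint8)
  k,l,s,ce=cv2.connectedComponentsWithStats(m)
  print(n,[(*s[i].tolist(),) for i in range(1,k) if s[i,4]>=6])
o,R0,p=obs()
lip=np.r_[F[0]+.025,F[1],.23]
print(R0.inv().apply([.07,0,.03]))
```

```text
top [(444, 224, 26, 56, 296), (481, 248, 4, 3, 9), (410, 251, 9, 20, 65), (466, 276, 31, 27, 179), (525, 328, 11, 11, 60), (566, 343, 15, 17, 67)]
side [(485, 51, 12, 20, 78), (347, 78, 35, 12, 242), (335, 91, 41, 39, 1032), (370, 97, 7, 6, 13), (379, 107, 4, 4, 8)]
[-0.06189969  0.00445706  0.04414252]
```

```bash
python3 -c "
from bench import ctrl
print(ctrl.hand_in())"
```

```text
the job is handed in; nothing more can be done
None
```

I poured the beads through the funnel and handed the job in with the arm still gripping the dipper, tipped about 110° with its mouth about 280 mm up over the funnel and not touching it. The last camera images show what look like five beads in the jar (two overlap, so four are certain) and none on the bench or in the funnel; the hand-in gave no verdict.

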